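# Open the ratchet bookend of the carton rack

## Task

Open the carton rack for restocking: press down the release key of the sliding ratchet bookend with a fingertip and, keeping it pressed, push the bookend back along its toothed bar, away from the cartons, until it is fully home against the end stop; then let go and move clear. Nothing is to be picked up: leave the cartons standing in the rack, and everything else on the counter where it is.

Things in the scene. Friction and masses are not known exactly. Their poses are not given: they have to be found in the camera images.
- rack: White steel rack fixed on the counter, base plate 150 x 360 x 12 mm thick. Origin on the counter, mid-length. Steel toothed bar along y at x = +50 mm (18 mm wide, teeth up to z = 47 mm). Fixed end plate, 97 mm high, at y = -174 mm, where the cartons stand; dark end stop block on the bar from y = 151 mm, 60 mm high. Pushing the bookend back is along the rack's +y.
- bookend (a joint): Slide of the aluminium bookend (350 g, 3 N friction) along the bar, m: 0 nearest the cartons, 0.130 fully home at the end stop, growing along the rack's +y; starts at 0 to 0.045. The ratchet bars + motion (after up to 12 mm slack) unless the key is pressed; - motion clicks freely. Its upright plate, 97 mm high, is on the rack's -x side of the bar, 58 mm to -y of the key's hinge.
- release (a joint): Angle of the release key, rad: 0 at rest (up to 0.12 if its tooth rests on top of a bar tooth), 0.30 pressed to the stop. From 0.13 on, the ratchet is clear and the bookend slides freely. It springs back when let go. Pressing at the centre takes about 2 N at first, 5 N at the stop.
- key_top (a point): Centre of the top of the release key, a flat grey pad 36 x 36 mm above the bar, 74 mm over the counter at rest, riding with the bookend. It is a rocker hinged 35 mm to the rack's +y side of this point: pressed down here, about 4.5 mm frees the ratchet, 10 mm is full travel (about 7.5 mm beside the thumb stop). Keep it down while pushing.
- thumb_stop (a point): Centre, 90 mm over the counter, of the -y face of the thumb stop: an upright grey block on the bookend, 46 mm wide across the bar, 12 mm thick, top at 106 mm, at the +y edge of the key, its face 19 mm to +y of key_top. A finger holding the key down pushes on this face to slide the bookend to the rack's +y.
- carton0: Medicine carton, white with a coloured band, 66 x 24 x 82 mm high, 60 g, standing loose on the rack's base plate at its -y end. Origin at the centre of its underside, z up. To be left standing.
- carton1: Medicine carton, white with a coloured band, 66 x 20 x 74 mm high, 60 g, standing loose on the rack's base plate at its -y end. Origin at the centre of its underside, z up. To be left standing.
- carton2: Medicine carton, white with a coloured band, 66 x 24 x 82 mm high, 60 g, standing loose on the rack's base plate at its -y end. Origin at the centre of its underside, z up. To be left standing.
- amber_bottle: Small amber bottle with a white cap, 44 mm across, 85 mm high, loose on the counter on the rack's +x side. Origin at the centre of its underside. Leave alone.
- jar: Small white jar, 48 mm across, 55 mm high, loose on the counter on the rack's +x side. Origin at the centre of its underside. Leave alone.
- cup: White plastic cup, 60 mm across, 60 mm high, loose on the counter. Origin at the centre of its underside. Leave alone.
- spatula: Steel spatula 190 mm long, lying loose on the counter. Origin at its middle, underside. Leave alone.

How it is judged (in metres and radians):
On the way, in this order (a step that is already met when the one before it is completed fails the run):
1. the release key is pressed, with the bookend still near the cartons (value of joint release above 0.13 rad and value of joint bookend below 0.06 m and contact force between the fingers and release above 0.3 N), for 0.1 s.
2. the bookend is pushed fully home against the end stop (value of joint bookend above 0.125 m), for 0.2 s.
At the end, for the whole second after the job is handed in: The bookend is within 5 mm of the end stop (joint over 0.125), the release key has sprung back (under 0.13 rad), and all three cartons stand still and upright (within 0.25 rad) (value of joint bookend above 0.125 m and value of joint release below 0.13 rad and angle between each of carton0, carton1, carton2's own z axis and vertical below 0.25 rad and linear speed of each of carton0, carton1, carton2 below 0.02 m/s); the robot touches nothing.
It fails at once if a carton is lifted, toppled or shifted by more than 30 mm ((distance of carton0 from where it was at the start of the episode above 0.03 m or angle between carton0's own z axis and vertical above 0.4 rad or z of carton0 in the frame of rack above 0.024 m) or (distance of carton1 from where it was at the start of the episode above 0.03 m or angle between carton1's own z axis and vertical above 0.4 rad or z of carton1 in the frame of rack above 0.024 m) or (distance of carton2 from where it was at the start of the episode above 0.03 m or angle between carton2's own z axis and vertical above 0.4 rad or z of carton2 in the frame of rack above 0.024 m)).
It fails at once if something else on the counter is lifted, knocked or shifted by more than 20 mm (distance of any of amber_bottle, jar, cup, spatula from where it was at the start of the episode above 0.02 m).
It also fails if it takes over 37 s, if anything falls off the work surface, if the arm or the gripper's body presses on something with over 40 N, if the wrist force passes 120 N, or if a joint passes its speed limit or range.

## Robot

A 6-joint arm with a two-finger parallel gripper is mounted at the origin on the work surface. World frame = base frame: x ahead of the robot, y to its left, z up, the work surface at z = 0. Lengths are in m, angles in degrees, forces in N, time in s.
With the tool pointing down it reaches from about 0.35 to 0.875 m from the base axis. Payload 4.2 kg.
Tool frame: the origin (TCP) lies at the very end of the fingers, on their centre line; the grasp point (between the pads) lies 19 mm behind it (r.grip_point_offset is the distance from the TCP to the grasp point, in m); z points along the fingers, y is the line along which they close (so a half turn about z gives the same grasp; the last joint's range is limited). The gripper opens to 87 mm and grips with 3 to 60 N. Pads are 19 mm wide; open, the fingers measure 117 mm over their backs; the gripper's body (75 mm by 190 mm) begins 51 mm behind the grasp point.
Start: joints at [78.931, 22.042, 0.453, 0, -68.411, -14.817], TCP at [0.273, 0.562, 0.223] pointing down, gripper open.
Joint ranges: [-179.83, 179.83], [-69.29, 118.12], [-61.27, 80.66], [-181.25, 117.63], [-171.15, -9.14], [-177.46, 177.46]. Speed limits (degrees/s): [159.86, 159.86, 180, 180, 180, 180].

## Interface

Orientations are given as a 3x3 rotation matrix whose columns are the frame's x, y, z axes.
In Python, from station import r, cams gives the robot as it stands. The module is installed in compiled form; this text tells all that it offers.
- The arm moves only by the shell command python3 -m handwheel 'ROWS'. ROWS is JSON, a list that holds one entry, the list of rows, each a list of 7 numbers: the turn, a rotation vector about the tool's x, y, z in units of 6 degrees (1.0 is 6 degrees), then the shift along the tool's x, y, z in m, then the finger opening in m, from 0 to 0.087. In form: [[[ax, ay, az, x, y, z, jaw], ...]]. A call has 1 to 12 rows; each row shifts and turns the commanded pose from where the row before left it, along the tool's axes as they then stand; what a row does not reach is not made up. A row lasts 1/10 s, in which the tool goes at most 50 mm and 8.59 degrees, less where a joint would pass 70% of its speed; a pose out of reach is approached as far as the arm can. A call with a gripper value outside its range is refused whole. The fingers move at their own pace and stop on an object; the grip force is fixed at half the most. Time passes only in rows, so rows that do not move let the fingers close. It gives the time, the measured TCP pose, the force, the opening and the grip force at its end, in the units of the state.
- r.sense(): the state, without advancing time (a new reading comes with each control period).
- cams.capture(name): name is "side" or "top" or "wrist"; returns the picture (420x560x3 uint8, red, green, blue); there is no depth.
- cams.get_calibration(name): a dict with "camera_matrix" (3x3 intrinsics, pixels), "k1" (the pictures are not rectified: a ray, as slopes to the right and down, at radius r is drawn at 1 + k1 r^2 times it, then the intrinsics apply), "rvec" (rotation vector, rad) and "tvec" (3), from world to camera coordinates, as OpenCV has them; the wrist camera has in their place "T_tool_cam" (4x4, takes a point from camera to tool coordinates, whose origin is the TCP and whose axes are the flange's). Camera axes: x right, y down, z forward; pixel columns grow to the right and rows downward; lengths in m; the calibration is good to about 2 mm. A picture is of the moment at which its call begins: read the wrist's pose just before it. get_calibration takes no time and is no camera call.
- r.finish_job(): hands the job in; it is judged then, once.
The state is a dict: "time_s": time; "joints": joint angles; "joint_velocities": joint speeds; "effort": joint torques, N m; "tcp_pos": TCP position; "ee_rot": TCP orientation; "wrist_force": force on the tool from outside, world axes, zero at the start; "moment": the same for the moment, N m; "gripper_width": opening from 0.0 (shut) to 1.0 (fully open); "gripper_force": force on a finger pad.
Only numpy, scipy, OpenCV 4.12 (cv2) and the standard library are available. Lean on these libraries where they do the work, as an engineer would, in place of code of your own. Each camera call takes 0.05 s, during which the arm holds its last target. There are 200 camera calls.

## Working session

There is one attempt and no reset: what is moved stays moved. The work goes in short steps, Python scripts to look and compute and a shell command to move; the robot and the scene stay as the last step left them, time stands still between calls to the robot, and variables do not carry over. Pictures are saved under pics/ and viewed, at most 10 in all, crops included, and the job is handed in when it is done.

```bash
mkdir -p pics; python3 - <<'E'
from station import r,cams
import cv2,numpy as np
s=r.sense();print(s['time_s'],s['tcp_pos'],np.round(s['ee_rot'],3).tolist(),s['gripper_width'])
for n in('top','side'):
    im=cams.capture(n);cv2.imwrite(f'pics/{n}0.png',im[:,:,::-1])
    c=cams.get_calibration(n);print(n,{k:np.round(v,4).tolist() for k,v in c.items()})
c=cams.get_calibration('wrist');print({k:np.round(v,4).tolist() for k,v in c.items()})
E
```

```text
0.0 [0.27260106 0.56175962 0.22147269] [[0.9, -0.437, -0.001], [-0.437, -0.9, -0.002], [0.0, 0.002, -1.0]] 0.9999970283655631
top {'camera_matrix': [[506.8127, 0.0, 273.1094], [0.0, 506.8127, 205.4956], [0.0, 0.0, 1.0]], 'k1': -0.055, 'rvec': [2.1813, -2.02, 0.2262], 'tvec': [-0.0341, 0.5578, 1.464]}
side {'camera_matrix': [[395.7044, 0.0, 274.6408], [0.0, 395.7044, 210.5098], [0.0, 0.0, 1.0]], 'k1': 0.0058, 'rvec': [2.4132, -0.419, 0.1408], 'tvec': [-0.4876, 0.1984, 0.9962]}
{'camera_matrix': [[299.2013, 0.0, 276.8339], [0.0, 299.2013, 215.2497], [0.0, 0.0, 1.0]], 'k1': -0.0345, 'T_tool_cam': [[0.0006, -0.9662, -0.2578, 0.0709], [1.0, 0.001, -0.0013, 0.0005], [0.0015, -0.2578, 0.9662, -0.161], [0.0, 0.0, 0.0, 1.0]]}
```

View pics/top0.png

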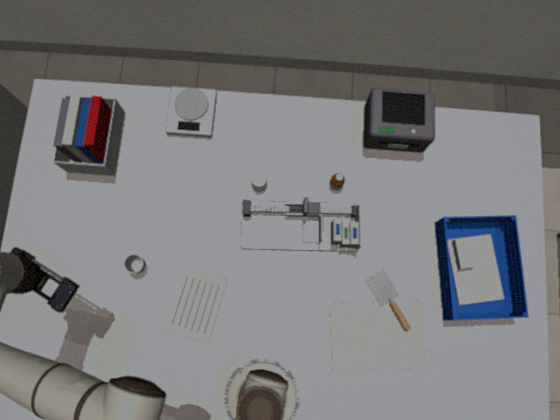

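View pics/side0.png

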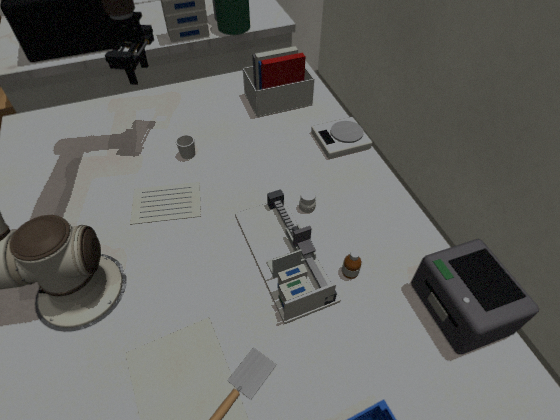

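The top view shows the rack at about (240–360, 200–250). The end stop is at (247,208), the key and thumb stop near (312,207), the cartons at (345,232), the bottle at (337,181) and the jar at (259,183). Rack +y points image-left, roughly world +y. I'll enlarge both views.

```bash
python3 - <<'E'
import cv2,numpy as np
a=cv2.imread('pics/top0.png')[170:270,230:370];b=cv2.imread('pics/side0.png')[180:330,220:370]
a=cv2.resize(a,None,fx=5.6,fy=5.6,interpolation=2)[:, :];b=cv2.resize(b,(600,600),interpolation=2)
cv2.imwrite('pics/a.png',a);cv2.imwrite('pics/b.png',b);print(a.shape)
E
```

```text
(560, 784, 3)
```

View pics/a.png

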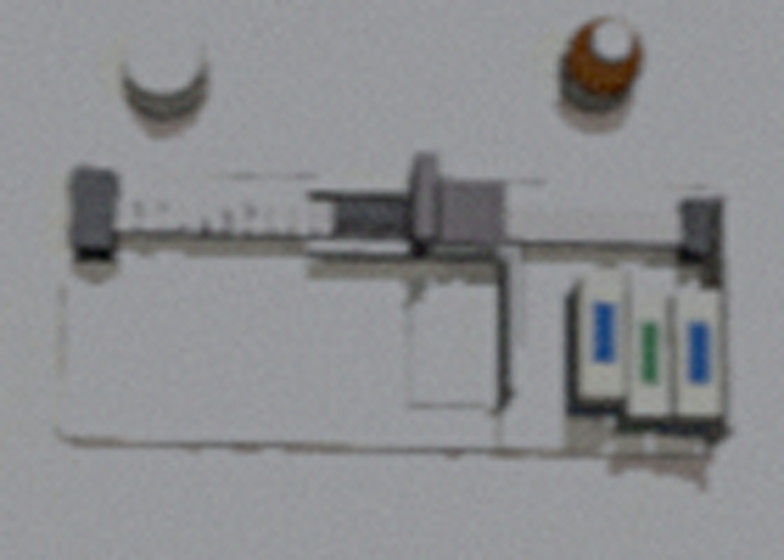

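View pics/b.png

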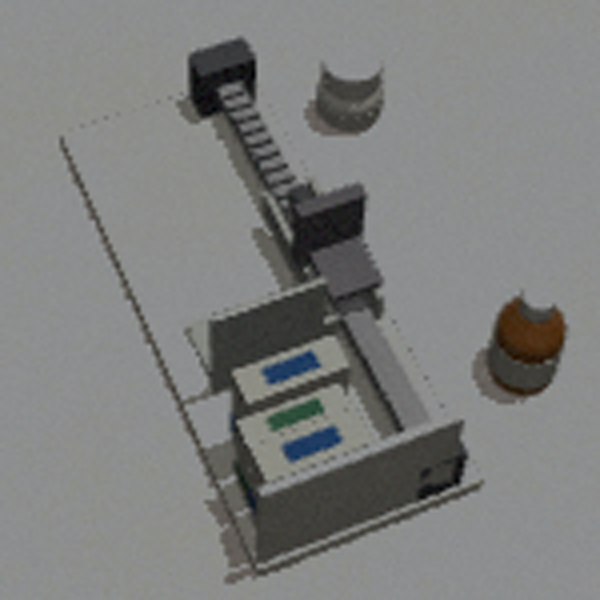

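The crops show, in top-crop pixels: key pad x 438–505, y 180–243; thumb stop top x 413–438, y 152–240; end stop x 70–117, y 168–247. Next I'll cast rays from these.

```bash
cat > h.py <<'E'
import cv2,numpy as np
from station import r,cams
def ray(name,u,v,pose=None):
    c=cams.get_calibration(name);K=np.array(c['camera_matrix'])
    p=cv2.undistortPoints(np.array([[[u,v]]],float),K,np.array([c['k1'],0,0,0.]))[0,0]
    d=np.array([p[0],p[1],1.])
    if name=='wrist':
        T=np.array(c['T_tool_cam']);R=np.array(pose['ee_rot'])
        return R@T[:3,3]+np.array(pose['tcp_pos']),R@T[:3,:3]@d
    R=cv2.Rodrigues(np.array(c['rvec'],float))[0]
    return -R.T@np.array(c['tvec']).ravel(),R.T@d
def onz(name,u,v,z,pose=None):
    o,d=ray(name,u,v,pose);return o+d*(z-o[2])/d[2]
E
python3 - <<'E'
from h import *
T=lambda n,x,y,z:print(n,np.round(onz('top',230+(x+.5)/5.6-.5,170+(y+.5)/5.6-.5,z),4))
S=lambda n,x,y,z:print('  side',n,np.round(onz('side',220+(x+.5)/4-.5,180+(y+.5)/4-.5,z),4))
T('key',472,212,.074);T('key right mid',505,212,.074)
T('thumb top face mid',438,196,.106);T('thumb top far x',438,152,.106);T('thumb near',438,240,.106)
T('endstop front',117,208,.06);T('es back',70,208,.06)
T('plate +y-x corner',60,437,.012);T('plate -y-x',712,453,.012)
S('key',347,273,.074);S('key corners',384,266,.074);S('',334,307,.074);S('thumb top -y edge L',306,227-0,.106);S('R',365,195,.106)
S('plate +y-x',62,140,.012);S('plate -y-x',257,572,.012)
T('bottle cap',612,40,.085);T('jar',165,70,.055)
E
```

```text
key [ 0.5595 -0.1131  0.074 ]
key right mid [ 0.5608 -0.1307  0.074 ]
thumb top face mid [ 0.5594 -0.0928  0.106 ]
thumb top far x [ 0.583  -0.0913  0.106 ]
thumb near [ 0.536  -0.0942  0.106 ]
endstop front [0.5501 0.0765 0.06  ]
es back [0.5482 0.1017 0.06  ]
plate +y-x corner [0.4307 0.0994 0.012 ]
plate -y-x [ 0.449  -0.2561  0.012 ]
  side key [ 0.5584 -0.1218  0.074 ]
  side key corners [ 0.582  -0.1247  0.074 ]
  side  [ 0.5413 -0.1423  0.074 ]
  side thumb top -y edge L [ 0.5378 -0.1017  0.106 ]
  side R [ 0.5812 -0.0914  0.106 ]
  side plate +y-x [0.4302 0.0923 0.012 ]
  side plate -y-x [ 0.448  -0.2603  0.012 ]
bottle cap [ 0.6572 -0.1819  0.085 ]
jar [0.6301 0.0574 0.055 ]
```

```bash
python3 -m handwheel '[[[0,0,0,0.035,0.031,0,0],[0,0,0,0.035,0.031,0,0],[0,0,0,0.035,0.031,0,0],[0,0,0,0.035,0.031,0,0],[0,0,0,0.035,0.031,0,0],[0,0,0,0.035,0.031,0,0],[0,0,0,0.035,0.031,0,0],[0,0,0,0.035,0.031,0,0],[0,0,0,0.035,0.031,0,0],[0,0,0,0.035,0.031,0,0],[0,0,0,0.035,0.031,0,0],[0,0,0,0.035,0.031,0,0]]]' && python3 -m handwheel '[[[0,0,0,0.035,0.031,0,0],[0,0,0,0.035,0.031,0,0],[0,0,0,0.035,0.031,0,0],[0,0,0,0.035,0.031,0,0],[0,0,0,0,0,0,0],[0,0,0,0,0,0,0]]]' && python3 -m handwheel '[[[0,0,1,0,0,0,0],[0,0,1,0,0,0,0],[0,0,1,0,0,0,0],[0,0,1,0,0,0,0],[0,0,1,0,0,0,0],[0,0,1,0,0,0,0],[0,0,1,0,0,0,0],[0,0,1,0,0,0,0],[0,0,1,0,0,0,0],[0,0,1,0,0,0,0],[0,0,0.15,0,0,0,0],[0,0,0,0,0,0,0]]]'
```

```text
time_s: 1.3
tcp_pos: [0.4884, 0.0423, 0.2224]
ee_rot: [[0.9, -0.436, -0.0], [-0.436, -0.9, 0.0], [-0.0, 0.0, -1.0]]
wrist_force: [0.9, 0.2, 0.3]
gripper_width: 0.031
gripper_force: 0.0
time_s: 1.9
tcp_pos: [0.5597, -0.1294, 0.2214]
ee_rot: [[0.899, -0.439, -0.002], [-0.439, -0.899, 0.0], [-0.002, 0.001, -1.0]]
wrist_force: [-0.5, 0.6, -0.2]
gripper_width: 0.005
gripper_force: 0.0
time_s: 3.1
tcp_pos: [0.5598, -0.1274, 0.2227]
ee_rot: [[0.059, -0.998, -0.0], [-0.998, -0.059, 0.0], [-0.0, -0.0, -1.0]]
wrist_force: [0.2, 0.5, -0.2]
gripper_width: 0.007
gripper_force: 0.0
```

```bash
python3 - <<'E'
from h import *
import json
s=r.sense();im=cams.capture('wrist');cv2.imwrite('pics/w0.png',im[:,:,::-1])
json.dump({'tcp_pos':list(map(float,s['tcp_pos'])),'ee_rot':np.array(s['ee_rot']).tolist()},open('w0.json','w'))
E
```

```text
(no output)
```

View pics/w0.png

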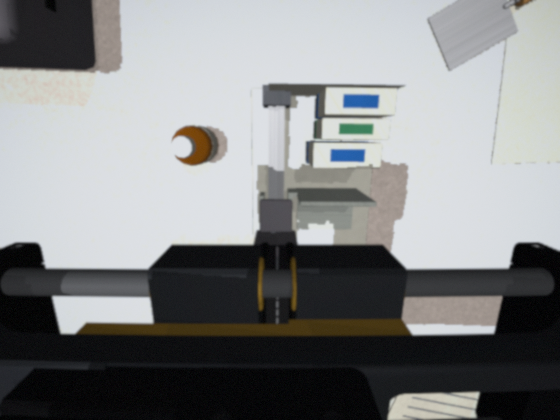

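The wrist picture shows the key pad at about u 260–292, v 200–232. Below it is the darker face of the thumb stop, and the cartons are upright at (350,130). The bar runs vertically, aligned with the fingers.

```bash
python3 - <<'E'
from h import *
import json
p=json.load(open('w0.json'))
g=cv2.cvtColor(cv2.imread('pics/w0.png'),6)
print(g[190:246,276].tolist());print(g[215,245:305].tolist())
for u,v in((260,216),(292,216),(276,200),(276,232)):print(u,v,np.round(onz('wrist',u,v,.074,p),4))
for u,v in((264,105),(289,105)):print('endpl bar',np.round(onz('wrist',u,v,.05,p),4))
E
```

```text
[117, 116, 117, 117, 117, 116, 117, 112, 103, 84, 75, 77, 80, 81, 83, 82, 81, 81, 81, 80, 80, 81, 80, 80, 81, 82, 82, 81, 81, 82, 79, 82, 80, 81, 78, 80, 80, 80, 80, 78, 74, 66, 53, 47, 41, 40, 41, 39, 39, 39, 38, 38, 38, 38, 34, 28]
[225, 225, 225, 225, 225, 224, 218, 205, 210, 220, 224, 223, 213, 177, 127, 88, 79, 80, 80, 79, 79, 79, 79, 80, 78, 80, 81, 80, 81, 81, 81, 82, 81, 83, 80, 81, 82, 81, 81, 82, 81, 81, 82, 81, 81, 82, 99, 131, 151, 155, 149, 137, 136, 138, 139, 138, 139, 140, 140, 140]
260 216 [ 0.5775 -0.1134  0.074 ]
292 216 [ 0.5433 -0.1155  0.074 ]
276 200 [ 0.5614 -0.1319  0.074 ]
276 232 [ 0.5593 -0.0964  0.074 ]
endpl bar [ 0.5799 -0.2283  0.05  ]
endpl bar [ 0.5536 -0.2299  0.05  ]
```

```bash
python3 -m handwheel '[[[0,0,0,-0.0195,-0.001,0.02,0],[0,0,0,0,0,0.03,0],[0,0,0,0,0,0.03,0],[0,0,0,0,0,0.03,0],[0,0,0,0,0,0.02,0],[0,0,0,0,0,0.01,0],[0,0,0,0,0,0,0],[0,0,0,0,0,0,0]]]' ; python3 -m handwheel '[[[0,0,0,0,0,0.002,0],[0,0,0,0,0,0.002,0],[0,0,0,0,0,0.002,0],[0,0,0,0,0,0.002,0],[0,0,0,0,0,0,0],[0,0,0,0,0,0,0]]]'
```

```text
time_s: 3.95
tcp_pos: [0.5608, -0.1089, 0.0835]
ee_rot: [[0.057, -0.998, 0.002], [-0.998, -0.057, -0.0], [0.0, -0.002, -1.0]]
wrist_force: [0.8, -0.0, 0.1]
gripper_width: 0.009
gripper_force: 0.0
time_s: 4.55
tcp_pos: [0.56, -0.1089, 0.0745]
ee_rot: [[0.056, -0.998, -0.0], [-0.998, -0.056, -0.0], [0.0, 0.0, -1.0]]
wrist_force: [0.2, -1.0, 0.2]
gripper_width: 0.0
gripper_force: 0.0
```

```bash
python3 -m handwheel '[[[0,0,0,0,0,0.002,0],[0,0,0,0,0,0.001,0],[0,0,0,0,0,0,0],[0,0,0,0,0,0,0]]]' ; python3 -m handwheel '[[[0,0,0,0,0,0.0015,0],[0,0,0,0,0,0,0],[0,0,0,0,0,0,0]]]'
```

```text
time_s: 4.95
tcp_pos: [0.5601, -0.1089, 0.0717]
ee_rot: [[0.056, -0.998, 0.0], [-0.998, -0.056, -0.0], [0.0, -0.0, -1.0]]
wrist_force: [-0.1, -0.1, 1.7]
gripper_width: 0.004
gripper_force: 0.8
time_s: 5.25
tcp_pos: [0.5602, -0.1094, 0.0709]
ee_rot: [[0.056, -0.998, 0.001], [-0.998, -0.056, -0.001], [0.001, -0.001, -1.0]]
wrist_force: [-1.2, -0.4, 5.4]
gripper_width: 0.008
gripper_force: 2.9
```

```bash
python3 -m handwheel '[[[0,0,0,0,0,0.0015,0],[0,0,0,0,0,0,0],[0,0,0,0,0,0,0]]]' ; python3 -m handwheel '[[[0,0,0,0,0,0.0015,0],[0,0,0,0,0,0,0],[0,0,0,0,0,0,0]]]'
```

```text
time_s: 5.55
tcp_pos: [0.5603, -0.1097, 0.0698]
ee_rot: [[0.057, -0.998, 0.001], [-0.998, -0.057, -0.001], [0.001, -0.001, -1.0]]
wrist_force: [-3.1, -1.7, 6.5]
gripper_width: 0.005
gripper_force: 3.6
time_s: 5.85
tcp_pos: [0.5603, -0.1098, 0.0684]
ee_rot: [[0.057, -0.998, 0.001], [-0.998, -0.057, -0.001], [0.001, -0.001, -1.0]]
wrist_force: [-2.0, -2.7, 7.8]
gripper_width: 0.007
gripper_force: 4.0
```

```bash
python3 -m handwheel '[[[0,0,0,0,0,0.001,0],[0,0,0,0,0,0,0],[0,0,0,-0.003,0,0,0],[0,0,0,-0.003,0,0,0],[0,0,0,-0.003,0,0,0],[0,0,0,-0.003,0,0,0],[0,0,0,-0.003,0,0,0],[0,0,0,0,0,0,0]]]'; python3 - <<'E'
from h import *
im=cams.capture('wrist');s=cams.capture('side')[180:330,220:370]
cv2.imwrite('pics/c.png',np.hstack([cv2.resize(im[:,:,::-1],(400,300)),cv2.resize(s[:,:,::-1],(400,300),interpolation=2)[:300]]))
E
```

```text
time_s: 6.65
tcp_pos: [0.5595, -0.0946, 0.0675]
ee_rot: [[0.057, -0.998, 0.001], [-0.998, -0.057, -0.001], [0.001, -0.001, -1.0]]
wrist_force: [-1.6, -3.0, 7.3]
gripper_width: 0.008
gripper_force: 4.0
```

View pics/c.png

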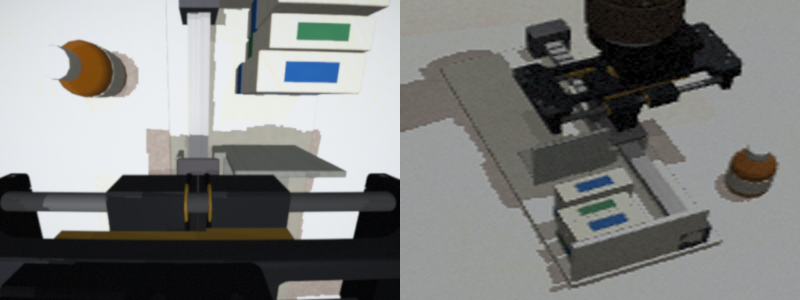

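The finger is on the key, the bookend has moved about 10 mm against about 3 N (its own friction), and the cartons stand. I'll keep pushing.

```bash
python3 -m handwheel '[[[0,0,0,-0.003,0,0,0],[0,0,0,-0.003,0,0,0],[0,0,0,-0.003,0,0,0],[0,0,0,-0.003,0,0,0],[0,0,0,0,0,0,0]]]';python3 -m handwheel '[[[0,0,0,-0.004,0,0,0],[0,0,0,-0.004,0,0,0],[0,0,0,-0.004,0,0,0],[0,0,0,-0.004,0,0,0],[0,0,0,-0.004,0,0,0],[0,0,0,-0.004,0,0,0],[0,0,0,-0.004,0,0,0],[0,0,0,-0.004,0,0,0],[0,0,0,-0.004,0,0,0],[0,0,0,-0.004,0,0,0],[0,0,0,0,0,0,0]]]'
```

```text
time_s: 7.25
tcp_pos: [0.5588, -0.0826, 0.0675]
ee_rot: [[0.057, -0.998, 0.001], [-0.998, -0.057, -0.001], [0.001, -0.001, -1.0]]
wrist_force: [-1.9, -2.1, 7.4]
gripper_width: 0.002
gripper_force: 4.0
time_s: 8.35
tcp_pos: [0.5567, -0.0424, 0.0675]
ee_rot: [[0.057, -0.998, 0.001], [-0.998, -0.057, -0.001], [0.001, -0.001, -1.0]]
wrist_force: [-1.4, -1.6, 7.7]
gripper_width: 0.006
gripper_force: 3.8
```

```bash
python3 -m handwheel '[[[0,0,0,-0.004,0,0,0],[0,0,0,-0.004,0,0,0],[0,0,0,-0.004,0,0,0],[0,0,0,-0.004,0,0,0],[0,0,0,-0.004,0,0,0],[0,0,0,-0.004,0,0,0],[0,0,0,-0.004,0,0,0],[0,0,0,-0.004,0,0,0],[0,0,0,-0.004,0,0,0],[0,0,0,0,0,0,0]]]';python3 -m handwheel '[[[0,0,0,-0.002,0,0,0],[0,0,0,-0.002,0,0,0],[0,0,0,-0.002,0,0,0],[0,0,0,-0.002,0,0,0],[0,0,0,0,0,0,0]]]'
```

```text
time_s: 9.35
tcp_pos: [0.5549, -0.008, 0.0685]
ee_rot: [[0.058, -0.998, 0.001], [-0.998, -0.058, -0.003], [0.004, -0.001, -1.0]]
wrist_force: [-0.6, -9.1, 12.6]
gripper_width: 0.007
gripper_force: 6.7
time_s: 9.85
tcp_pos: [0.555, -0.0041, 0.0714]
ee_rot: [[0.059, -0.998, 0.002], [-0.998, -0.059, -0.009], [0.009, -0.001, -1.0]]
wrist_force: [-3.1, -22.3, 25.3]
gripper_width: 0.001
gripper_force: 13.9
```

```bash
python3 - <<'E'
from h import *
s=cams.capture('side')[160:310,220:370];t=cams.capture('top')[160:280,220:380]
cv2.imwrite('pics/d.png',np.hstack([cv2.resize(s[:,:,::-1],(400,400),interpolation=2),cv2.resize(t[:,:,::-1],(400,300),interpolation=2)[:300] if 0 else np.vstack([cv2.resize(t[:,:,::-1],(400,300),interpolation=2),np.zeros((100,400,3),np.uint8)])]))
E
```

```text
(no output)
```

View pics/d.png

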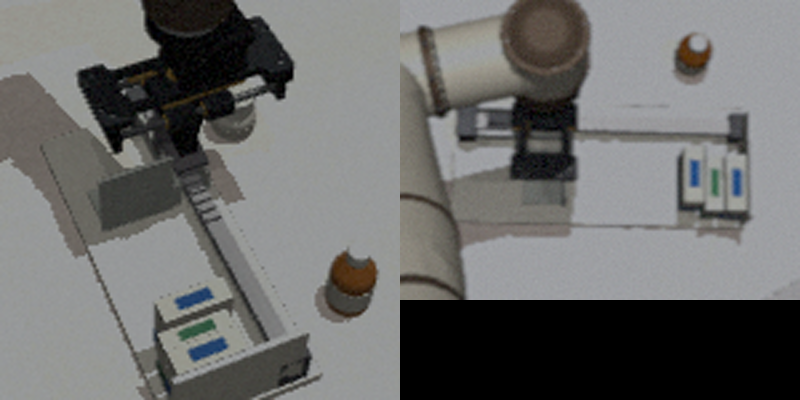

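```bash
python3 - <<'E'
from h import *
a=onz('side',220+207/4,180+322/4,.097);b=onz('side',220+95/2.667,160+180/2.667,.097)
print(a,b,b-a)
a=onz('side',220+212/4,180+388/4,.014);b=onz('side',220+105/2.667,160+229/2.667,.014)
print(a,b,b-a)
im=cams.capture('top')[190:225,230:320];cv2.imwrite('pics/e.png',cv2.resize(im[:,:,::-1],None,fx=8,fy=8,interpolation=2))
print(r.sense()['wrist_force'])
E
```

```text
[ 0.46080105 -0.14159377  0.097     ] [ 0.45493375 -0.03537949  0.097     ] [-5.86730583e-03  1.06214275e-01  1.11022302e-16]
[ 0.46408972 -0.13820335  0.014     ] [ 0.46136839 -0.03588619  0.014     ] [-0.00272133  0.10231716  0.        ]
[ -3.6591262  -21.61417655  24.62679087]
```

View pics/e.png

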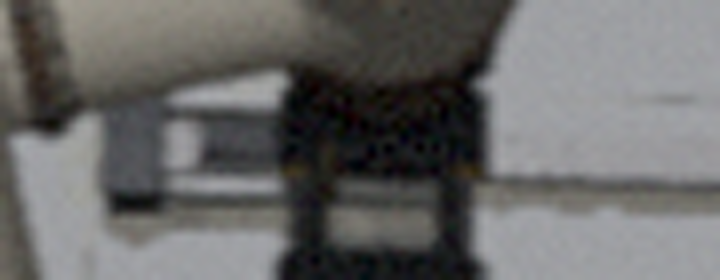

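The carriage rails reach the end stop, and its travel measures about 102–106 mm. The force rise therefore means it is home. I'll ease the push partway, keeping some forward bias, and lift straight up.

```bash
python3 -m handwheel '[[[0,0,0,0.001,0,0,0],[0,0,0,0.002,0,-0.001,0],[0,0,0,0.001,0,-0.002,0],[0,0,0,0,0,-0.003,0],[0,0,0,0,0,0,0]]]'; python3 -m handwheel '[[[0,0,0,0,0,-0.003,0],[0,0,0,0,0,-0.003,0],[0,0,0,0,0,-0.003,0],[0,0,0,0,0,-0.003,0],[0,0,0,0,0,0,0]]]'
```

```text
time_s: 10.5
tcp_pos: [0.5548, -0.003, 0.0736]
ee_rot: [[0.056, -0.998, 0.002], [-0.998, -0.056, -0.001], [0.001, -0.002, -1.0]]
wrist_force: [-0.1, -4.1, 8.1]
gripper_width: 0.002
gripper_force: 3.8
time_s: 11.0
tcp_pos: [0.5542, -0.0019, 0.0843]
ee_rot: [[0.056, -0.998, 0.001], [-0.998, -0.056, 0.0], [-0.0, -0.001, -1.0]]
wrist_force: [0.0, 0.5, 0.5]
gripper_width: 0.007
gripper_force: 0.0
```

```bash
python3 -m handwheel '[[[0,0,0,0.002,0,-0.01,0],[0,0,0,0,0,-0.03,0],[0,0,0,0,0,-0.04,0],[0,0,0,0,0,-0.04,0],[0,0,0,0.04,0,-0.02,0],[0,0,0,0.04,0,0,0],[0,0,0,0.04,0,0,0],[0,0,0,0,0,0,0]]]'; python3 - <<'E'
from h import *
s=cams.capture('side')[170:320,220:370];t=cams.capture('wrist')
cv2.imwrite('pics/f.png',np.hstack([cv2.resize(s[:,:,::-1],(360,360),interpolation=2),cv2.resize(t[:,:,::-1],(440,330)) if 0 else cv2.resize(t[:,:,::-1],(440,360))]))
E
```

```text
time_s: 11.8
tcp_pos: [0.5606, -0.1276, 0.2247]
ee_rot: [[0.051, -0.999, 0.0], [-0.999, -0.051, -0.001], [0.001, -0.0, -1.0]]
wrist_force: [-0.5, 0.7, -0.2]
gripper_width: 0.005
gripper_force: 0.0
```

View pics/f.png

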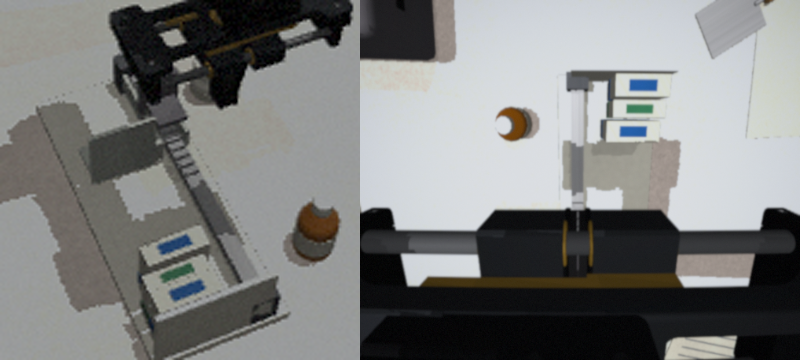

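The bookend looks to be at the end stop and the cartons stand. I'll move further off for one clean top look.

```bash
python3 -m handwheel '[[[0,0,0,0.04,0,-0.01,0],[0,0,0,0.04,0,-0.01,0],[0,0,0,0.04,0,-0.01,0],[0,0,0,0.02,0,0,0],[0,0,0,0,0,0,0],[0,0,0,0,0,0,0]]]'; python3 - <<'E'
from h import *
t=cams.capture('top')[170:270,230:370]
cv2.imwrite('pics/g.png',cv2.resize(t[:,:,::-1],None,fx=5.6,fy=5.6,interpolation=2))
E
```

```text
time_s: 12.5
tcp_pos: [0.5686, -0.2628, 0.2537]
ee_rot: [[0.057, -0.998, -0.001], [-0.998, -0.057, 0.001], [-0.001, 0.001, -1.0]]
wrist_force: [-0.1, 0.2, 0.2]
gripper_width: 0.006
gripper_force: 0.0
```

View pics/g.png

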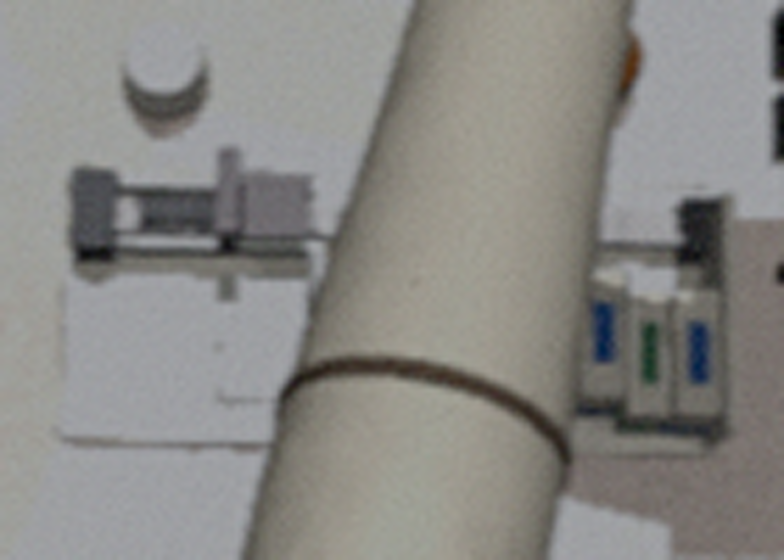

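The top view shows the thumb stop face at x≈243, moved from 438. That puts the rail end (130 px ahead) at about 113–117, flush with the end stop edge at 117. The key is up and the cartons haven't moved.

```bash
python3 -c "
from station import r
print(r.finish_job())"
```

```text
the job is handed in; nothing more can be done
None
```

I held the release key down, pushed the bookend home against the end stop (about 104 mm of travel in the camera image), let go and moved clear; the cartons were still standing and the job is handed in, but no verdict came back.

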